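# Lock a plug in the pull tester and proof-tug it

## Robot

A 7-joint arm with a two-finger parallel gripper is mounted at the origin on the work surface; the furniture and walls round the work are solid. World frame = base frame: x ahead of the robot, y to its left, z up, the work surface at z = 0. Lengths are in m, angles in rad, forces in N, time in s.
With the tool pointing down it reaches from about 0.4 to 0.85 m from the base axis. Payload 4.5 kg.
Tool frame: the origin (TCP) lies between the finger pads; the fingertips stand 25 mm ahead of it and the grasp point (between the pads) lies 6 mm ahead of it; z points along the fingers, y is the line along which they close (so a half turn about z gives the same grasp; the last joint's range is limited). The gripper opens to 85 mm and grips with 20 to 120 N. Pads are 22 mm wide; open, the fingers measure 114 mm over their backs; the gripper's body (76 mm by 85 mm) begins 54 mm behind the grasp point. The pads swing forward as they close: fully open they stand 13 mm farther back than shut.
Start: joints at [1.296, 0.689, -0.195, 1.565, 0.157, 0.902, -0.215], TCP at [0.19, -0.595, 0.256] pointing down, gripper open.
Joint ranges: [-3.01, 3.01], [-0.46, 2.08], [-1.47, 1.51], [0.13, 2.56], [-1, 4.14], [0.04, 2.09], [-2.66, 2.66]. Speed limits (rad/s): [2.57, 2.57, 3.14, 3.14, 3.14, 3.14, 3.14].

## Interface

Orientations are given as a unit quaternion [w, x, y, z].
In Python, from rig import robot gives the robot as it stands.
- The arm moves only by the tool servo_tool, never from a script. Its argument "steps" is a list of rows, each an object with "travel": the shift along the world's x, y, z normalised to -1 to 1, where 1 is 0.02 m, a list of three; "turn": the turn about the world's z normalised to -1 to 1, where 1 is 0.12 rad. In form: [{"travel": [tx, ty, tz], "turn": turn}, ...]. A call has 1 to 20 rows; each row shifts and turns the commanded pose from where the row before left it; what a row does not reach is not made up. A row lasts 1/12 s, in which the tool goes at most 41.7 mm and 7.16 degrees, less where a joint would pass 70% of its speed; a pose out of reach is approached as far as the arm can. A call with a number of a shift or a turn outside -1 to 1 is refused whole. A call with a gripper value outside its range is refused whole. "fingers" is the finger opening in mm, from 0 to 85.4, set as the call begins (left out, the last holds). The fingers move at their own pace and stop on an object; "newtons" is the grip in N (left out, the last holds). Time passes only in rows, so rows that do not move let the fingers close. It gives the time, the measured TCP pose, the force, the opening and the grip force at its end, in the units of the state.
- robot.read_state(): the state, without advancing time (a new reading comes with each control period).
- robot.camera(name): name is "scene" or "top"; returns the picture (480x640x3 uint8, blue, green, red); there is no depth.
- robot.camera_model(name): a dict with "camera_matrix" (3x3 intrinsics, pixels), "xyz" and "attitude" of the camera in the world. Camera axes: x right, y down, z forward; pixel columns grow to the right and rows downward; lengths in m; the calibration is good to about 2 mm. A picture is of the moment at which its call begins. camera_model takes no time and is no camera call.
- robot.job_done(): hands the job in; it is judged then, once.
The state is a dict: "time": time; "qpos": joint angles; "dq": joint speeds; "joint_torque": joint torques, N m; "position": TCP position; "tcp_rot": TCP orientation; "contact_force": force on the tool from outside, world axes, zero at the start; "ft_torque": the same for the moment, N m; "finger_gap": opening from 0.0 (shut) to 1.0 (fully open); "grip_force": force on a finger pad.
Only numpy, scipy, OpenCV 4.12 (cv2) and the standard library are available. Lean on these libraries where they do the work, as an engineer would, in place of code of your own. Each camera call takes 0.05 s, during which the arm holds its last target. There are 200 camera calls.

## Task

Push the locking fork of the pull tester fully home across the plug, then take the plug by its T-handle and tug it straight out along its slant with about 15 N, so that the tester's pointer stands between the two raised marks, and hold it there for at least a second. Then ease it back slowly, without letting it snap, until the sled is down again, and let go; leave the plug locked in its socket, do not pull far past the marks, and do not disturb the things standing around.

Things in the scene. Friction and masses are not known exactly. Their poses are not given: they have to be found in the camera images.
- tester: Fixed pull tester: aluminium base plate 160 (x, from -85 to 75) x 130 (y) x 12 mm, grey cheeks. Origin: on the plate's underside; x away from the robot, y left. Pull axis leans 30 deg towards its -x (to the robot). Left of the left cheek a grey strip has two dark raised bars (the marks) 67-89 mm left of the middle; the sled's dark pointer bar, below both at rest, rises beside them.
- sled (a joint): Travel (m) of the black sled with the socket, up along the pull axis: 0 on its lower stop, upper stop 0.028. Pointer between the marks: 0.009 to 0.017 (middle 0.013). Over-pulled: beyond 0.023. A return spring and the weight resist: it starts to lift at about 8.5 N and the pull grows 0.5 N per mm, so about 15 N at 0.013. Let go, it snaps back.
- socket_face (a point): Centre of the socket's mouth on the sled's upper face (moves with the sled). z along the pull axis outwards, y to the tester's left, x away from the robot and up. The seated plug's flange rests on this face; the fork's flat prongs lie 9.5 to 15.5 mm above it.
- fork (a joint): Travel (m) of the aluminium two-pronged locking fork along the socket's +y (to the left), carried on the sled's right side: 0 drawn out, 0.050 fully home on its stop; starts at 0 to 0.012. Stays where left (friction about 1.2 N). Home, its prongs lie 1.5 mm over the plug's flange on both sides of the neck and hold the plug in; drawn out, the plug simply lifts out.
- fork_tab (a point): Centre of the outer (right, -y) face of the fork's upright push tab, 44 (x) x 8 (y) mm, reaching 12 mm above this point (z) and 9 mm below it down to the fork's flat; same axes as socket_face. Push it along +y. It lies 25 mm above the socket face; with the fork home, 60 mm right of the socket's middle.
- plug: Loose grey rectangular connector plug, about 120 g, sitting in the sled's socket. Origin: centre of its flange's underside; z along the pull axis outwards, y along the handle, x across it. Body below the flange 24 x 56 x 38 mm (1 mm play each side in the socket); flange 46 (x) x 70 (y) x 8 mm; neck 13 x 30 mm, up to the handle.
- plug_handle (a point): Middle of the plug's T-handle, 62 mm above the plug's origin along z: a flat blade 14 mm thick (x), 96 mm wide (y), 36 mm tall (z, 18 mm either way). Same axes as the plug, so it leans 30 deg towards the robot: grasp across the 14 mm with the tool tilted to point along the plug's -z.
- dispenser: Bystander: white solvent dispenser bottle, 68 mm wide, 124 mm tall, standing. Origin at the centre of its underside.
- spool: Bystander: solder spool, 59x64x44 mm, standing. Origin at the centre of its underside.
- tape: Bystander: roll of masking tape, 100 mm wide, 25 mm tall, lying flat. Origin at the centre of its underside.
- dropper: Bystander: small dropper bottle, 33 mm wide, 102 mm tall, standing. Origin at the centre of its underside.

How it is judged:
By the outcome, as a careful person would: the job done as asked, in the order asked, and still so for the second after the job is handed in, with the robot touching nothing.
It also fails if it takes over 48 s, if anything falls off the work surface, if the arm or the gripper's body presses on something with over 40 N, if the wrist force passes 120 N, or if a joint passes its speed limit or range.

## Working session

There is one attempt and no reset: what is moved stays moved. The work goes in short steps, Python scripts to look and compute and a tool call to move; the robot and the scene stay as the last step left them, time stands still between calls to the robot, and variables do not carry over. Pictures are saved under pics/ and viewed, at most 10 in all, crops included, and the job is handed in when it is done.

Besides the shell and the picture viewer there is one more tool, called after "Call:" by a JSON object that holds its "op" and its "data". servo_tool: Moves the arm, as the interface text tells. Its arguments: {"type":"object","properties":{"steps":{"type":"array"},"fingers":{"type":"number"},"newtons":{"type":"number"}},"required":["steps"]}

```bash
ls; mkdir -p pics
python3 - <<'E'
from rig import robot
import cv2
print(robot.read_state())
for n in("scene","top"):
    cv2.imwrite(f"pics/{n}0.png",robot.camera(n)); print(robot.camera_model(n))
E
```

```text
pics
{'time': 0.0, 'qpos': array([ 1.29577323,  0.69000117, -0.19449457,  1.56636434,  0.15727963,
        0.90247234, -0.21513609]), 'dq': array([-0.00089771,  0.0017057 ,  0.00129095,  0.00180806,  0.000515  ,
        0.00089623, -0.00116393]), 'joint_torque': array([-2.00724685e-04, -5.39618111e+01, -1.26716126e+00, -1.58543551e+01,
        8.96582147e-03,  9.42406186e-03,  1.06152629e-05]), 'position': array([ 0.18972675, -0.59486961,  0.25546736]), 'tcp_rot': array([-9.05574678e-04,  9.88099996e-01,  1.53810064e-01, -2.05142795e-04]), 'contact_force': array([-0.05369701, -0.15238844, -0.34151202]), 'ft_torque': array([ 0.02773205,  0.02673824, -0.06681966]), 'grip_force': 0.0, 'finger_gap': 1.0013745713397513}
{'camera_matrix': array([[568.80643492,   0.        , 317.13521869],
       [  0.        , 568.80643492, 237.93017699],
       [  0.        ,   0.        ,   1.        ]]), 'xyz': array([0.03898441, 0.5829662 , 1.02877158]), 'attitude': array([ 0.10670376, -0.27819905,  0.88712126, -0.35247053])}
{'camera_matrix': array([[532.37141808,   0.        , 325.22622295],
       [  0.        , 532.37141808, 243.07438434],
       [  0.        ,   0.        ,   1.        ]]), 'xyz': array([ 0.31193582, -0.12773957,  1.27885489]), 'attitude': array([ 0.07383165, -0.69998061,  0.70787292, -0.05909271])}
```

View pics/scene0.png

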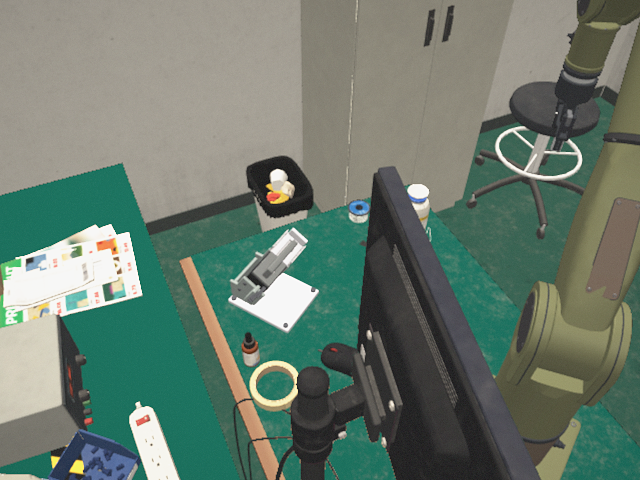

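View pics/top0.png

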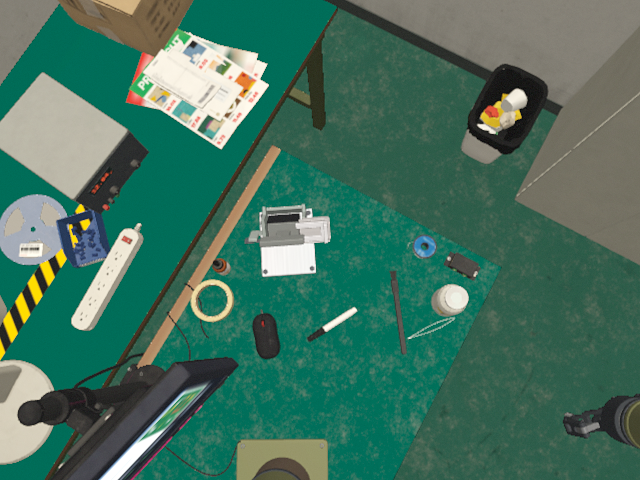

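```bash
cat > h.py <<'E'
import numpy as np, cv2
from rig import robot
from scipy.spatial.transform import Rotation as R
def cam(n):
    m=robot.camera_model(n); q=m['attitude']
    return m['camera_matrix'], np.array(m['xyz']), R.from_quat([q[1],q[2],q[3],q[0]]).as_matrix()
def proj(n,P):
    K,t,A=cam(n); p=(np.atleast_2d(P)-t)@A; p=p@K.T; return p[:,:2]/p[:,2:]
def ray(n,uv,z):
    K,t,A=cam(n); d=A@np.linalg.inv(K)@[uv[0],uv[1],1]; return t+d*(z-t[2])/d[2]
E
python3 - <<'E'
from h import *
a=cv2.imread("pics/top0.png")[195:285,235:340]; b=cv2.imread("pics/scene0.png")[220:340,220:330]
a=cv2.resize(a,(700,600),interpolation=cv2.INTER_CUBIC); cv2.imwrite("pics/topc.png",a)
b=cv2.resize(b,(550,600),interpolation=cv2.INTER_CUBIC); cv2.imwrite("pics/scenec.png",b)
for n,uv,z in [("top",(263,275),.012),("top",(315,274),.012),("scene",(278,329),.012),("scene",(318,292),.012),("scene",(231,298),.012)]: print(n,uv,ray(n,uv,z))
E
```

```text
top (263, 275) [0.47741608 0.04786573 0.012     ]
top (315, 274) [ 0.47833365 -0.07711448  0.012     ]
scene (278, 329) [0.49355989 0.06016568 0.012     ]
scene (318, 292) [ 0.48011804 -0.0704345   0.012     ]
scene (231, 298) [0.62944038 0.05456102 0.012     ]
```

View pics/topc.png

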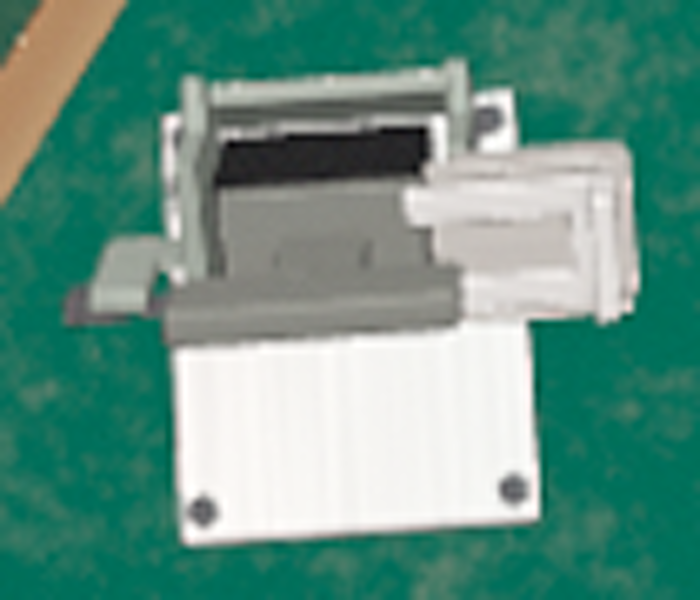

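View pics/scenec.png

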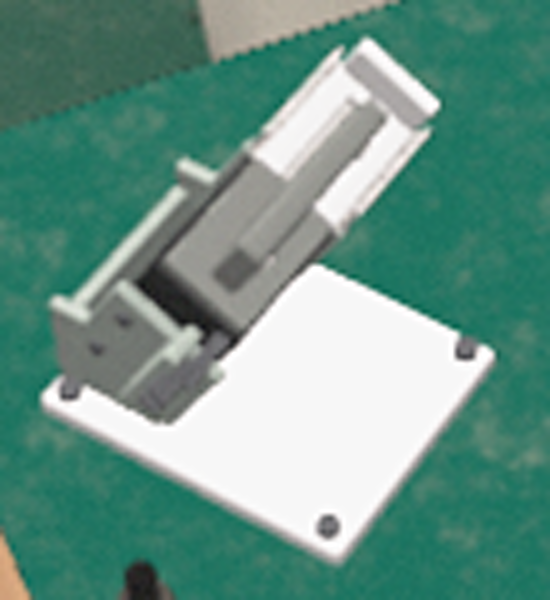

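```bash
cat >> h.py <<'E'
U=np.array([-.5,0,.866]); W=np.array([.866,0,.5]); Y=np.array([0,1.,0])
def world(p,L):  # p: x,y,yaw ; L in tester frame
    return R.from_euler('z',p[2]).apply(np.atleast_2d(L))+[p[0],p[1],0]
def plug(p,a,y,s): return world(p,np.array([p[3],p[5],p[4]])+a*W+y*Y+s*U)[0]
E
cat > fit.py <<'E'
from h import *
from scipy.optimize import least_squares
tc=lambda u,v:(235+u/6.667,195+v/6.667); sc=lambda u,v:(220+u/5,220+v/5)
C=[[-.085,.065,.012],[-.085,-.065,.012],[.075,-.065,.012],[.075,.065,.012]]
T=[tc(183,541),tc(540,518),tc(515,90),tc(165,115)]
S=[sc(335,550),sc(494,352),None,sc(45,397)]
def res(p,full=False):
    r=[]
    for c,t,s in zip(C,T,S):
        w=world(p,c); r.append(proj("top",w)[0]-t)
        if s: r.append(proj("scene",w)[0]-s)
    for n,uv,y in [("top",tc(165,307),.048),("top",tc(462,293),-.048),("scene",sc(250,245),.048),("scene",sc(376,108),-.048)]:
        r.append(proj(n,plug(p,0,y,.080))[0]-uv)
    return np.array(r) if full else np.ravel(r)
f=least_squares(res,[.56,-.01,0,0,.09,0],loss='soft_l1'); p=f.x; print(p.round(4)); print(res(p,True).round(1).tolist())
np.save("p.npy",p)
for n,(x0,y0,w,h,k) in {"top":(235,195,105,90,6),"scene":(220,220,110,120,5)}.items():
    im=cv2.resize(cv2.imread(f"pics/{n}0.png")[y0:y0+h,x0:x0+w],None,fx=k,fy=k,interpolation=cv2.INTER_CUBIC)
    def L(P,col): cv2.polylines(im,[((proj(n,np.array(P))-[x0,y0])*k).astype(int)],True,col,1)
    L([world(p,c)[0] for c in C],(0,0,255))
    for s in(.044,.08): L([plug(p,a,y,s) for a,y in((-.007,-.048),(.007,-.048),(.007,.048),(-.007,.048))],(255,0,0))
    L([plug(p,a,y,.008) for a,y in((-.023,-.035),(.023,-.035),(.023,.035),(-.023,.035))],(0,200,255))
    for q in(0,.012): L([plug(p,a,-.110+q,s) for a,s in((-.022,.016),(.022,.016),(.022,.037),(-.022,.037))],(255,0,255))
    cv2.imwrite(f"pics/ov_{n}.png",im); globals()[n]=im
h=np.zeros((600,600+40+550,3),np.uint8); h[:540,:630]=top; h[:600,640:]=scene
cv2.imwrite("pics/ov.png",cv2.resize(h,None,fx=.67,fy=.67,interpolation=cv2.INTER_AREA))
print("handle",plug(p,0,0,.062),"origin",plug(p,0,0,0))
for n,uv in(("disp",(452,290)),("spool",(425,246)),("dropper",(222,266))): print(n,ray("top",uv,.08))
E
python3 fit.py
```

```text
[ 0.5625 -0.0099  0.0495  0.0091  0.0898 -0.0019]
[[-0.7, 0.1], [0.8, 0.3], [-0.2, 0.3], [1.1, -1.0], [-0.1, -0.1], [-0.4, -0.6], [-0.9, -1.1], [0.3, 1.1], [0.4, 0.5], [-1.7, 0.7], [-0.4, -1.8]]
handle [ 0.5406447  -0.0128031   0.14349068] origin [ 0.5716067  -0.01126863  0.08979868]
disp [ 0.42956928 -0.38716024  0.08      ]
spool [ 0.53069307 -0.33125324  0.08      ]
dropper [0.49035135 0.13260599 0.08      ]
```

View pics/ov.png

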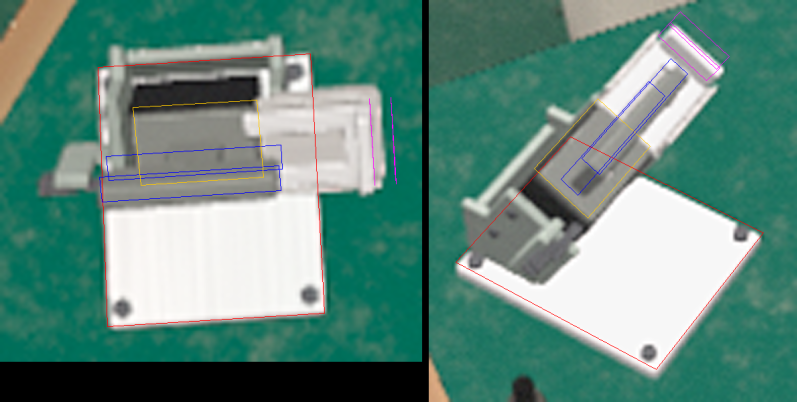

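Call:
{"op": "servo_tool", "data": {"steps": [{"travel": [0.8,0.9,0],"turn": -0.108},{"travel": [0.8,0.9,0],"turn": -0.108},{"travel": [0.8,0.9,0],"turn": -0.108},{"travel": [0.8,0.9,0],"turn": -0.108},{"travel": [0.8,0.9,0],"turn": -0.108},{"travel": [0.8,0.9,0],"turn": -0.108},{"travel": [0.8,0.9,0],"turn": -0.108},{"travel": [0.8,0.9,0],"turn": -0.108},{"travel": [0.8,0.9,0],"turn": -0.108},{"travel": [0.8,0.9,0],"turn": -0.108},{"travel": [0.8,0.9,0],"turn": -0.108},{"travel": [0.8,0.9,0],"turn": -0.108},{"travel": [0.8,0.9,0],"turn": -0.108},{"travel": [0.8,0.9,0],"turn": -0.108},{"travel": [0.8,0.9,0],"turn": -0.108},{"travel": [0.8,0.9,0],"turn": -0.108},{"travel": [0.8,0.9,0],"turn": -0.108},{"travel": [0.8,0.9,0],"turn": -0.108},{"travel": [0.8,0.9,0],"turn": -0.108},{"travel": [0.8,0.9,0],"turn": -0.108}], "fingers": 0}}

```text
time: 1.77
position: [0.5104, -0.2343, 0.256]
tcp_rot: [-0.0, 1.0, 0.025, -0.0]
contact_force: [0.3, -0.3, 0.5]
finger_gap: 0.002
grip_force: 0.0
```

Call:
{"op": "servo_tool", "data": {"steps": [{"travel": [0.7,0.9,0],"turn": 0},{"travel": [0.7,0.9,0],"turn": 0},{"travel": [0.7,0.9,0],"turn": 0},{"travel": [0.7,0.8,0],"turn": 0},{"travel": [0,0,-0.9],"turn": 0},{"travel": [0,0,-0.9],"turn": 0},{"travel": [0,0,-0.9],"turn": 0},{"travel": [0,0,-0.9],"turn": 0},{"travel": [0,0,-0.9],"turn": 0},{"travel": [0,0,-0.8],"turn": 0},{"travel": [0,0,-0.6],"turn": 0},{"travel": [0,0,0],"turn": 0},{"travel": [0,0,0],"turn": 0}]}}

```text
time: 2.85
position: [0.5656, -0.1654, 0.1379]
tcp_rot: [-0.0, 1.0, 0.025, -0.001]
contact_force: [0.4, 0.1, 0.7]
finger_gap: 0.003
grip_force: 0.0
```

Run:
```python
from h import *
o=[]
for n,(x0,y0,w,h,k) in {"top":(235,170,130,110,3),"scene":(210,190,130,150,4)}.items():
    im=robot.camera(n); cv2.imwrite(f"pics/{n}1.png",im)
    o.append(cv2.resize(im[y0:y0+h,x0:x0+w],(390,330) if n=="top" else (400,461),interpolation=cv2.INTER_CUBIC))
c=np.zeros((461,790,3),np.uint8); c[:330,:390]=o[0]; c[:,390:]=o[1]
cv2.imwrite("pics/c1.png",c)
p=np.load("p.npy"); s=robot.read_state(); x=s['position']; print(R.from_euler('z',-p[2]).apply(x-plug(p,0,0,0)))
```

```text
[-0.01263939 -0.15391896  0.04930607]
```

View pics/c1.png

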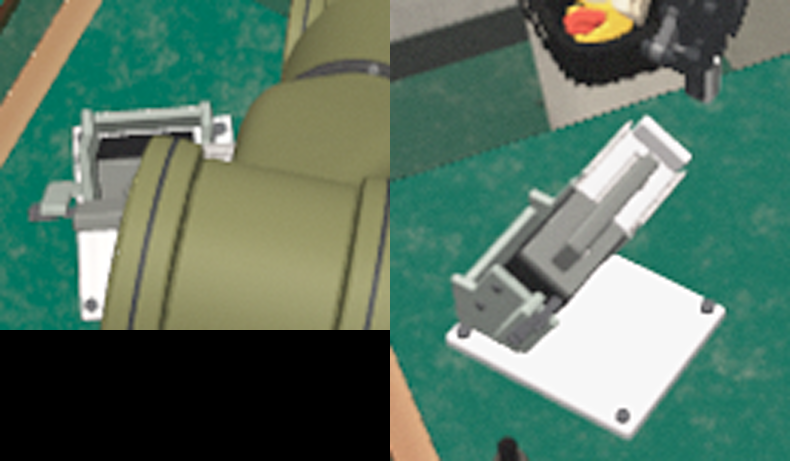

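Call:
{"op": "servo_tool", "data": {"steps": [{"travel": [-0.015,0.3,0],"turn": 0},{"travel": [-0.015,0.3,0],"turn": 0},{"travel": [-0.015,0.3,0],"turn": 0},{"travel": [-0.015,0.3,0],"turn": 0},{"travel": [-0.015,0.3,0],"turn": 0},{"travel": [-0.015,0.3,0],"turn": 0},{"travel": [-0.015,0.3,0],"turn": 0},{"travel": [-0.015,0.3,0],"turn": 0}]}}

```text
time: 3.62
position: [0.5635, -0.1171, 0.1384]
tcp_rot: [0.0, 1.0, 0.025, 0.0]
contact_force: [0.1, -2.1, 0.4]
finger_gap: 0.0
grip_force: 0.7
```

Call:
{"op": "servo_tool", "data": {"steps": [{"travel": [-0.01,0.2,0],"turn": 0},{"travel": [-0.01,0.2,0],"turn": 0},{"travel": [-0.01,0.2,0],"turn": 0},{"travel": [-0.01,0.2,0],"turn": 0}]}}

```text
time: 3.95
position: [0.5626, -0.1015, 0.1383]
tcp_rot: [0.0, 1.0, 0.025, -0.0]
contact_force: [0.4, -1.0, 1.3]
finger_gap: 0.002
grip_force: 0.7
```

Call:
{"op": "servo_tool", "data": {"steps": [{"travel": [-0.005,0.1,0],"turn": 0},{"travel": [-0.005,0.1,0],"turn": 0},{"travel": [-0.005,0.1,0],"turn": 0}]}}

```text
time: 4.2
position: [0.5623, -0.0955, 0.1383]
tcp_rot: [0.0, 1.0, 0.025, -0.0]
contact_force: [-1.3, -2.5, 0.7]
finger_gap: -0.004
grip_force: 0.6
```

Call:
{"op": "servo_tool", "data": {"steps": [{"travel": [-0.005,0.1,0],"turn": 0},{"travel": [-0.005,0.1,0],"turn": 0}]}}

```text
time: 4.37
position: [0.5621, -0.0914, 0.1383]
tcp_rot: [0.0, 1.0, 0.025, -0.0]
contact_force: [-1.5, -2.0, 1.7]
finger_gap: -0.001
grip_force: 0.6
```

Call:
{"op": "servo_tool", "data": {"steps": [{"travel": [0,0.1,0],"turn": 0},{"travel": [-0.005,0.1,0],"turn": 0}]}}

```text
time: 4.53
position: [0.562, -0.0873, 0.1382]
tcp_rot: [0.0, 1.0, 0.025, -0.0]
contact_force: [-0.4, -0.9, 0.2]
finger_gap: -0.001
grip_force: 0.6
```

Call:
{"op": "servo_tool", "data": {"steps": [{"travel": [0,0.05,0],"turn": 0},{"travel": [0,0.05,0],"turn": 0}]}}

```text
time: 4.7
position: [0.562, -0.0853, 0.1382]
tcp_rot: [0.0, 1.0, 0.025, -0.0]
contact_force: [-1.0, -1.3, -0.1]
finger_gap: -0.001
grip_force: 0.6
```

Call:
{"op": "servo_tool", "data": {"steps": [{"travel": [0,0.1,0],"turn": 0},{"travel": [0,0.05,0],"turn": 0}]}}

```text
time: 4.87
position: [0.562, -0.0826, 0.1383]
tcp_rot: [0.0, 1.0, 0.025, -0.0]
contact_force: [-1.1, -3.3, 0.8]
finger_gap: 0.006
grip_force: 1.9
```

Call:
{"op": "servo_tool", "data": {"steps": [{"travel": [0,0.05,0],"turn": 0},{"travel": [0,0.05,0],"turn": 0}]}}

```text
time: 5.03
position: [0.562, -0.0824, 0.1383]
tcp_rot: [0.001, 1.0, 0.024, -0.0]
contact_force: [-0.7, -6.1, 0.5]
finger_gap: 0.0
grip_force: 3.5
```

Call:
{"op": "servo_tool", "data": {"steps": [{"travel": [0,0.05,0],"turn": 0},{"travel": [0,0,0],"turn": 0}]}}

```text
time: 5.2
position: [0.5619, -0.0824, 0.1383]
tcp_rot: [0.002, 1.0, 0.024, -0.0]
contact_force: [0.4, -7.3, 0.6]
finger_gap: 0.001
grip_force: 3.5
```

Call:
{"op": "servo_tool", "data": {"steps": [{"travel": [0,-0.5,0],"turn": 0},{"travel": [0,-0.5,0],"turn": 0},{"travel": [0,0,1],"turn": 0},{"travel": [0,0,1],"turn": 0},{"travel": [0,0,1],"turn": 0},{"travel": [0,0,1],"turn": 0},{"travel": [0,0,0.6],"turn": 0},{"travel": [0,0,0],"turn": 0}]}}

```text
time: 5.87
position: [0.5643, -0.0997, 0.2331]
tcp_rot: [0.0, 1.0, 0.025, 0.003]
contact_force: [0.5, -0.1, -0.6]
finger_gap: 0.003
grip_force: 0.0
```

Run:
```python
from h import *
im=robot.camera("scene"); cv2.imwrite("pics/scene2.png",im)
c=im[220:340,220:330]; c=cv2.resize(c,(550,600),interpolation=cv2.INTER_CUBIC)
p=np.load("p.npy")
def L(P,col,cl=True): cv2.polylines(c,[((proj("scene",np.array(P))-[220,220])*5).astype(int)],cl,col,1)
L([plug(p,a,-.060,s) for a,s in((-.022,.016),(.022,.016),(.022,.037),(-.022,.037))],(255,0,255))
L([plug(p,a,y,.08) for a,y in((-.007,-.048),(.007,-.048),(.007,.048),(-.007,.048))],(255,0,0))
cv2.imwrite("pics/c2.png",c); print(robot.read_state()['position'])
```

```text
[ 0.56333487 -0.09959282  0.23152437]
```

View pics/c2.png

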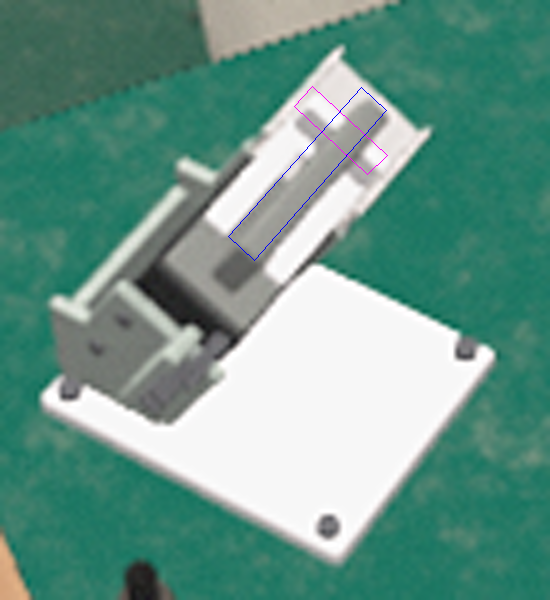

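Call:
{"op": "servo_tool", "data": {"steps": [{"travel": [0.1,0.75,0],"turn": 0},{"travel": [0.1,0.75,0],"turn": 0},{"travel": [0.1,0.75,0],"turn": 0},{"travel": [0.1,0.75,0],"turn": 0},{"travel": [0.1,0.75,0],"turn": 0},{"travel": [0.1,0.75,0],"turn": 0},{"travel": [0,0,0],"turn": 0},{"travel": [0,0,-0.6],"turn": 0},{"travel": [0,0,-0.6],"turn": 0},{"travel": [0,0,-0.6],"turn": 0},{"travel": [0,0,0],"turn": 0}], "fingers": 50, "newtons": 60}}

```text
time: 6.83
position: [0.5721, -0.0106, 0.1914]
tcp_rot: [0.0, 1.0, 0.024, -0.003]
contact_force: [-0.2, -0.1, 0.0]
finger_gap: 0.585
grip_force: 0.0
```

Call:
{"op": "servo_tool", "data": {"steps": [{"travel": [0,0,-0.4],"turn": 0},{"travel": [0,0,-0.4],"turn": 0},{"travel": [0,0,-0.4],"turn": 0},{"travel": [0,0,-0.4],"turn": 0},{"travel": [0,0,-0.4],"turn": 0},{"travel": [0,0,-0.4],"turn": 0},{"travel": [0,0,0],"turn": 0}]}}

```text
time: 7.42
position: [0.5731, -0.0094, 0.1446]
tcp_rot: [0.0, 1.0, 0.025, -0.001]
contact_force: [-0.0, -0.1, -0.3]
finger_gap: 0.584
grip_force: 0.0
```

Call:
{"op": "servo_tool", "data": {"steps": [{"travel": [0,0,-0.15],"turn": 0},{"travel": [-0.1,0,0],"turn": 0},{"travel": [-0.05,0,0],"turn": 0},{"travel": [0,0,0],"turn": 0}]}}

```text
time: 7.75
position: [0.571, -0.0095, 0.1436]
tcp_rot: [0.0, 1.0, 0.025, 0.0]
contact_force: [0.5, 0.1, -0.2]
finger_gap: 0.587
grip_force: 0.0
```

Call:
{"op": "servo_tool", "data": {"steps": [{"travel": [-0.05,0,0],"turn": 0},{"travel": [-0.05,0,0],"turn": 0},{"travel": [0,0,0],"turn": 0}]}}

```text
time: 8.0
position: [0.569, -0.0095, 0.1435]
tcp_rot: [0.0, 1.0, 0.025, 0.0]
contact_force: [-0.2, -0.8, -0.5]
finger_gap: 0.585
grip_force: 0.0
```

Call:
{"op": "servo_tool", "data": {"steps": [{"travel": [-0.05,0,0],"turn": 0},{"travel": [-0.05,0,0],"turn": 0},{"travel": [0,0,0],"turn": 0}]}}

```text
time: 8.25
position: [0.5669, -0.0094, 0.1433]
tcp_rot: [0.0, 1.0, 0.025, -0.0]
contact_force: [0.2, 0.1, 0.5]
finger_gap: 0.588
grip_force: 0.0
```

Call:
{"op": "servo_tool", "data": {"steps": [{"travel": [-0.05,0,0],"turn": 0},{"travel": [-0.05,0,0],"turn": 0},{"travel": [0,0,0],"turn": 0}]}}

```text
time: 8.5
position: [0.5649, -0.0095, 0.1433]
tcp_rot: [0.0, 1.0, 0.025, -0.0]
contact_force: [-0.4, 0.6, 0.4]
finger_gap: 0.585
grip_force: 0.0
```

Call:
{"op": "servo_tool", "data": {"steps": [{"travel": [-0.05,0,0],"turn": 0},{"travel": [-0.05,0,0],"turn": 0},{"travel": [0,0,0],"turn": 0}]}}

```text
time: 8.75
position: [0.5629, -0.0095, 0.1433]
tcp_rot: [0.0, 1.0, 0.025, -0.0]
contact_force: [-0.9, 0.3, 0.2]
finger_gap: 0.587
grip_force: 0.0
```

Call:
{"op": "servo_tool", "data": {"steps": [{"travel": [-0.05,0,0],"turn": 0},{"travel": [0,0,0],"turn": 0}]}}

```text
time: 8.92
position: [0.562, -0.0094, 0.1433]
tcp_rot: [0.0, 1.0, 0.025, -0.0]
contact_force: [-0.4, -0.8, 0.8]
finger_gap: 0.589
grip_force: 0.0
```

Call:
{"op": "servo_tool", "data": {"steps": [{"travel": [-0.05,0,0],"turn": 0},{"travel": [0,0,0],"turn": 0}]}}

```text
time: 9.08
position: [0.5611, -0.0095, 0.1433]
tcp_rot: [0.0, 1.0, 0.025, -0.0]
contact_force: [0.6, -0.4, 0.1]
finger_gap: 0.586
grip_force: 0.1
```

Call:
{"op": "servo_tool", "data": {"steps": [{"travel": [-0.05,0,0],"turn": 0},{"travel": [0,0,0],"turn": 0}]}}

```text
time: 9.25
position: [0.56, -0.0095, 0.1433]
tcp_rot: [0.0, 1.0, 0.025, -0.0]
contact_force: [-0.2, -0.7, -0.6]
finger_gap: 0.585
grip_force: 0.1
```

Call:
{"op": "servo_tool", "data": {"steps": [{"travel": [-0.05,0,0],"turn": 0},{"travel": [0,0,0],"turn": 0}]}}

```text
time: 9.42
position: [0.5596, -0.0095, 0.1434]
tcp_rot: [0.0, 1.0, 0.025, 0.001]
contact_force: [1.5, -0.3, -0.3]
finger_gap: 0.588
grip_force: 0.5
```

Call:
{"op": "servo_tool", "data": {"steps": [{"travel": [-0.05,0,0],"turn": 0},{"travel": [0,0,0],"turn": 0}]}}

```text
time: 9.58
position: [0.5593, -0.0094, 0.1435]
tcp_rot: [0.0, 1.0, 0.025, 0.001]
contact_force: [3.7, 0.4, -1.5]
finger_gap: 0.587
grip_force: 1.5
```

Call:
{"op": "servo_tool", "data": {"steps": [{"travel": [-0.05,0,0],"turn": 0},{"travel": [0,0,0],"turn": 0}]}}

```text
time: 9.75
position: [0.5591, -0.0095, 0.1436]
tcp_rot: [0.0, 1.0, 0.025, 0.002]
contact_force: [6.1, -0.9, -3.1]
finger_gap: 0.587
grip_force: 2.6
```

Call:
{"op": "servo_tool", "data": {"steps": [{"travel": [0.15,0,0],"turn": 0},{"travel": [0,0,-0.1],"turn": 0},{"travel": [0,0,-0.1],"turn": 0},{"travel": [0,0,0],"turn": 0}]}}

```text
time: 10.08
position: [0.5596, -0.0094, 0.1389]
tcp_rot: [0.0, 1.0, 0.025, -0.001]
contact_force: [1.3, 0.5, -0.1]
finger_gap: 0.585
grip_force: 0.5
```

Call:
{"op": "servo_tool", "data": {"steps": [{"travel": [0,0,-0.1],"turn": 0},{"travel": [0,0,0],"turn": 0}]}}

```text
time: 10.25
position: [0.5596, -0.0094, 0.1369]
tcp_rot: [0.0, 1.0, 0.025, -0.001]
contact_force: [0.2, 0.4, 0.6]
finger_gap: 0.585
grip_force: 0.3
```

Run:
```python
from h import *
im=robot.camera("scene"); cv2.imwrite("pics/scene3.png",im)
c=im[190:310,220:330]; c=cv2.resize(c,(550,600),interpolation=cv2.INTER_CUBIC)
cv2.imwrite("pics/c3.png",c); s=robot.read_state();print(s['position'],s['contact_force'])
```

```text
[ 0.55971434 -0.00941445  0.13705284] [-0.10751093  0.81890718 -0.26805484]
```

View pics/c3.png

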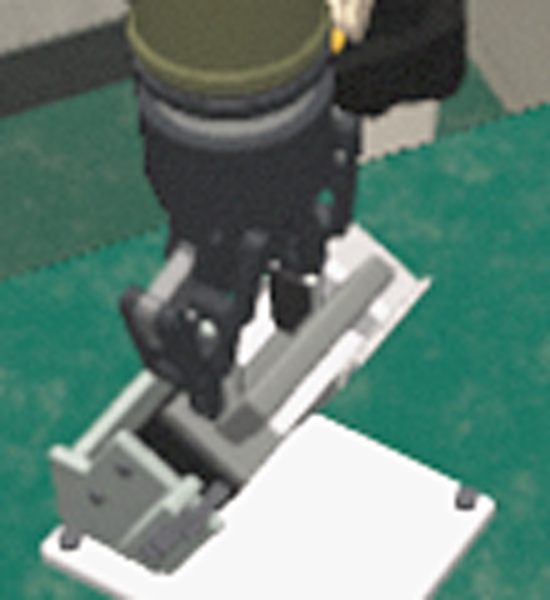

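Call:
{"op": "servo_tool", "data": {"steps": [{"travel": [0,0,-0.1],"turn": 0},{"travel": [0,0,0],"turn": 0}]}}

```text
time: 10.47
position: [0.5597, -0.0095, 0.1349]
tcp_rot: [0.0, 1.0, 0.025, -0.001]
contact_force: [-0.2, 0.1, -0.6]
finger_gap: 0.583
grip_force: 0.2
```

Call:
{"op": "servo_tool", "data": {"steps": [{"travel": [0,0,-0.1],"turn": 0},{"travel": [0,0,0],"turn": 0}]}}

```text
time: 10.63
position: [0.5602, -0.0095, 0.1337]
tcp_rot: [0.0, 1.0, 0.025, 0.0]
contact_force: [-1.4, 0.5, 6.4]
finger_gap: 0.584
grip_force: 2.9
```

Call:
{"op": "servo_tool", "data": {"steps": [{"travel": [0,0,-0.1],"turn": 0},{"travel": [0,0,0],"turn": 0}]}}

```text
time: 10.8
position: [0.5603, -0.0097, 0.133]
tcp_rot: [0.0, 1.0, 0.025, 0.0]
contact_force: [-4.6, 0.4, 16.8]
finger_gap: 0.587
grip_force: 7.8
```

Call:
{"op": "servo_tool", "data": {"steps": [{"travel": [0,0,0.15],"turn": 0},{"travel": [0,0,0.2],"turn": 0},{"travel": [0,0,0],"turn": 0}]}}

```text
time: 11.05
position: [0.5605, -0.0094, 0.1389]
tcp_rot: [0.0, 1.0, 0.025, 0.0]
contact_force: [-0.6, 0.5, -0.6]
finger_gap: 0.59
grip_force: 0.1
```

Call:
{"op": "servo_tool", "data": {"steps": [{"travel": [0,0,0],"turn": 0},{"travel": [0,0,0],"turn": 0},{"travel": [0,0,0],"turn": 0},{"travel": [0,0,0],"turn": 0},{"travel": [0,0,0],"turn": 0},{"travel": [0,0,0],"turn": 0}], "fingers": 25, "newtons": 30}}

```text
time: 11.55
position: [0.5602, -0.0094, 0.1383]
tcp_rot: [0.0, 1.0, 0.025, -0.0]
contact_force: [-0.1, 1.0, 2.3]
finger_gap: 0.339
grip_force: 30.3
```

Call:
{"op": "servo_tool", "data": {"steps": [{"travel": [0,0,0],"turn": 0},{"travel": [0,0,0],"turn": 0},{"travel": [0,0,0],"turn": 0}], "fingers": 15, "newtons": 90}}

```text
time: 11.8
position: [0.5603, -0.0094, 0.1386]
tcp_rot: [0.0, 1.0, 0.025, 0.0]
contact_force: [-0.3, 0.6, 5.1]
finger_gap: 0.316
grip_force: 88.4
```

Call:
{"op": "servo_tool", "data": {"steps": [{"travel": [-0.025,-0.001,0.043],"turn": 0},{"travel": [-0.025,-0.001,0.043],"turn": 0},{"travel": [-0.025,-0.001,0.043],"turn": 0},{"travel": [0,0,0],"turn": 0}]}}

```text
time: 12.13
position: [0.5593, -0.0094, 0.1404]
tcp_rot: [-0.0, 1.0, 0.025, 0.001]
contact_force: [3.6, 0.5, -8.0]
finger_gap: 0.314
grip_force: 89.5
```

Call:
{"op": "servo_tool", "data": {"steps": [{"travel": [-0.025,-0.001,0.043],"turn": 0},{"travel": [-0.025,-0.001,0.043],"turn": 0},{"travel": [-0.025,-0.001,0.043],"turn": 0},{"travel": [0,0,0],"turn": 0}]}}

```text
time: 12.47
position: [0.5575, -0.0096, 0.1434]
tcp_rot: [0.0, 1.0, 0.025, 0.0]
contact_force: [5.1, -0.3, -8.8]
finger_gap: 0.315
grip_force: 89.7
```

Call:
{"op": "servo_tool", "data": {"steps": [{"travel": [-0.025,-0.001,0.043],"turn": 0},{"travel": [-0.025,-0.001,0.043],"turn": 0},{"travel": [-0.025,-0.001,0.043],"turn": 0},{"travel": [-0.025,-0.001,0.043],"turn": 0},{"travel": [-0.025,-0.001,0.043],"turn": 0},{"travel": [0,0,0],"turn": 0}]}}

```text
time: 12.97
position: [0.5552, -0.0097, 0.1476]
tcp_rot: [0.0, 1.0, 0.025, 0.001]
contact_force: [6.2, 0.4, -10.9]
finger_gap: 0.317
grip_force: 89.9
```

Call:
{"op": "servo_tool", "data": {"steps": [{"travel": [-0.025,-0.001,0.043],"turn": 0},{"travel": [-0.025,-0.001,0.043],"turn": 0},{"travel": [-0.025,-0.001,0.043],"turn": 0},{"travel": [0,0,0],"turn": 0},{"travel": [0,0,0],"turn": 0}]}}

```text
time: 13.38
position: [0.5539, -0.0097, 0.15]
tcp_rot: [0.0, 1.0, 0.025, 0.001]
contact_force: [7.2, -0.6, -13.2]
finger_gap: 0.313
grip_force: 90.1
```

Call:
{"op": "servo_tool", "data": {"steps": [{"travel": [-0.02,0,0.035],"turn": 0},{"travel": [0,0,0],"turn": 0},{"travel": [0,0,0],"turn": 0}]}}

```text
time: 13.63
position: [0.5535, -0.0098, 0.1506]
tcp_rot: [0.0, 1.0, 0.025, 0.001]
contact_force: [7.4, -0.5, -13.6]
finger_gap: 0.315
grip_force: 90.2
```

Run:
```python
from h import *
im=robot.camera("scene"); cv2.imwrite("pics/scene4.png",im); s=robot.read_state();print(s['position'],s['contact_force'],s['time'])
f=lambda i:cv2.resize(i[270:320,225:275],(395,395),interpolation=cv2.INTER_CUBIC)
cv2.imwrite("pics/c4.png",np.hstack([f(cv2.imread("pics/scene3.png")),f(im)]))
```

```text
[ 0.55353671 -0.00971796  0.15061115] [  6.083038    -0.84454412 -13.18303808] 13.6833
```

View pics/c4.png

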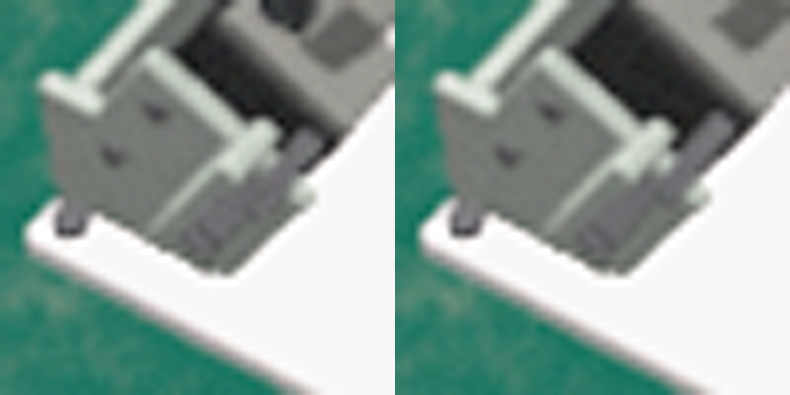

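Call:
{"op": "servo_tool", "data": {"steps": [{"travel": [0,0,0],"turn": 0},{"travel": [0,0,0],"turn": 0},{"travel": [0,0,0],"turn": 0},{"travel": [0,0,0],"turn": 0},{"travel": [0,0,0],"turn": 0},{"travel": [0,0,0],"turn": 0},{"travel": [0,0,0],"turn": 0},{"travel": [0,0,0],"turn": 0},{"travel": [0,0,0],"turn": 0},{"travel": [0,0,0],"turn": 0},{"travel": [0,0,0],"turn": 0},{"travel": [0,0,0],"turn": 0},{"travel": [0,0,0],"turn": 0},{"travel": [0,0,0],"turn": 0},{"travel": [0,0,0],"turn": 0},{"travel": [0,0,0],"turn": 0},{"travel": [0,0,0],"turn": 0},{"travel": [0,0,0],"turn": 0},{"travel": [0,0,0],"turn": 0},{"travel": [0,0,0],"turn": 0}]}}

```text
time: 15.35
position: [0.5535, -0.0098, 0.1506]
tcp_rot: [0.0, 1.0, 0.025, 0.001]
contact_force: [6.9, 0.4, -13.6]
finger_gap: 0.314
grip_force: 90.2
```

Call:
{"op": "servo_tool", "data": {"steps": [{"travel": [0.0125,0.0005,-0.0215],"turn": 0},{"travel": [0.0125,0.0005,-0.0215],"turn": 0},{"travel": [0.0125,0.0005,-0.0215],"turn": 0},{"travel": [0.0125,0.0005,-0.0215],"turn": 0},{"travel": [0.0125,0.0005,-0.0215],"turn": 0},{"travel": [0.0125,0.0005,-0.0215],"turn": 0},{"travel": [0.0125,0.0005,-0.0215],"turn": 0},{"travel": [0.0125,0.0005,-0.0215],"turn": 0},{"travel": [0.0125,0.0005,-0.0215],"turn": 0},{"travel": [0.0125,0.0005,-0.0215],"turn": 0},{"travel": [0.0125,0.0005,-0.0215],"turn": 0},{"travel": [0.0125,0.0005,-0.0215],"turn": 0},{"travel": [0.0125,0.0005,-0.0215],"turn": 0},{"travel": [0.0125,0.0005,-0.0215],"turn": 0},{"travel": [0.0125,0.0005,-0.0215],"turn": 0},{"travel": [0.0125,0.0005,-0.0215],"turn": 0},{"travel": [0.0125,0.0005,-0.0215],"turn": 0},{"travel": [0.0125,0.0005,-0.0215],"turn": 0}]}}

```text
time: 16.85
position: [0.5578, -0.0095, 0.1432]
tcp_rot: [0.0, 1.0, 0.025, 0.0]
contact_force: [5.2, 0.1, -8.7]
finger_gap: 0.318
grip_force: 90.3
```

Call:
{"op": "servo_tool", "data": {"steps": [{"travel": [0.0125,0.0005,-0.0215],"turn": 0},{"travel": [0.0125,0.0005,-0.0215],"turn": 0},{"travel": [0.0125,0.0005,-0.0215],"turn": 0},{"travel": [0.0125,0.0005,-0.0215],"turn": 0},{"travel": [0.0125,0.0005,-0.0215],"turn": 0},{"travel": [0.0125,0.0005,-0.0215],"turn": 0},{"travel": [0.0125,0.0005,-0.0215],"turn": 0},{"travel": [0,0,0],"turn": 0}]}}

```text
time: 17.52
position: [0.5594, -0.0095, 0.1403]
tcp_rot: [0.0, 1.0, 0.025, 0.0]
contact_force: [5.2, 0.2, -7.8]
finger_gap: 0.318
grip_force: 90.5
```

Call:
{"op": "servo_tool", "data": {"steps": [{"travel": [0.01,0,-0.0173],"turn": 0},{"travel": [0.01,0,-0.0173],"turn": 0},{"travel": [0.01,0,-0.0173],"turn": 0},{"travel": [0.01,0,-0.0173],"turn": 0},{"travel": [0.01,0,-0.0173],"turn": 0},{"travel": [0.01,0,-0.0173],"turn": 0},{"travel": [0,0,0],"turn": 0}]}}

```text
time: 18.1
position: [0.5598, -0.0095, 0.1387]
tcp_rot: [0.0, 1.0, 0.025, -0.0]
contact_force: [1.7, 0.8, 2.2]
finger_gap: 0.319
grip_force: 90.3
```

Call:
{"op": "servo_tool", "data": {"steps": [{"travel": [0.01,0,-0.0173],"turn": 0},{"travel": [0.01,0,-0.0173],"turn": 0},{"travel": [0,0,0],"turn": 0}]}}

```text
time: 18.35
position: [0.5602, -0.0094, 0.1385]
tcp_rot: [0.0, 1.0, 0.025, -0.0]
contact_force: [-0.2, 0.5, 8.4]
finger_gap: 0.314
grip_force: 91.6
```

Call:
{"op": "servo_tool", "data": {"steps": [{"travel": [0,0,0.02],"turn": 0},{"travel": [0,0,0],"turn": 0},{"travel": [0,0,0],"turn": 0},{"travel": [0,0,0],"turn": 0},{"travel": [0,0,0],"turn": 0},{"travel": [0,0,0],"turn": 0}], "fingers": 50}}

```text
time: 18.85
position: [0.5602, -0.0096, 0.1377]
tcp_rot: [0.0, 1.0, 0.025, -0.0]
contact_force: [-0.1, 0.1, 0.1]
finger_gap: 0.586
grip_force: 0.1
```

Call:
{"op": "servo_tool", "data": {"steps": [{"travel": [0.05,0,0.1],"turn": 0},{"travel": [0.1,0,0.1],"turn": 0},{"travel": [0.1,0,0.2],"turn": 0},{"travel": [0,0,0.5],"turn": 0},{"travel": [0,0,0.8],"turn": 0},{"travel": [0,0,0.8],"turn": 0},{"travel": [0,0,0.8],"turn": 0},{"travel": [0,0,0.8],"turn": 0},{"travel": [0,0,0.8],"turn": 0},{"travel": [0,0,0.8],"turn": 0},{"travel": [0,0,0],"turn": 0}]}}

```text
time: 19.77
position: [0.5676, -0.0095, 0.2558]
tcp_rot: [-0.0, 1.0, 0.025, 0.003]
contact_force: [0.4, -0.2, 0.3]
finger_gap: 0.583
grip_force: 0.0
```

Call:
{"op": "servo_tool", "data": {"steps": [{"travel": [0,-1,0],"turn": 0},{"travel": [0,-1,0],"turn": 0},{"travel": [0,-1,0],"turn": 0},{"travel": [0,-1,0],"turn": 0},{"travel": [0,-1,0],"turn": 0},{"travel": [0,-1,0],"turn": 0},{"travel": [0,-1,0],"turn": 0},{"travel": [0,0,0],"turn": 0},{"travel": [0,0,0],"turn": 0}]}}

```text
time: 20.52
position: [0.5651, -0.1509, 0.2518]
tcp_rot: [0.0, 1.0, 0.023, -0.0]
contact_force: [0.3, 1.5, 0.8]
finger_gap: 0.586
grip_force: 0.0
```

Run:
```python
from h import *
im=robot.camera("scene"); cv2.imwrite("pics/scene5.png",im)
f=lambda i:cv2.resize(i[220:330,220:330],(399,399),interpolation=cv2.INTER_CUBIC)
cv2.imwrite("pics/c5.png",np.hstack([f(cv2.imread("pics/scene2.png")),f(im)]))
```

```text
(no output)
```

View pics/c5.png

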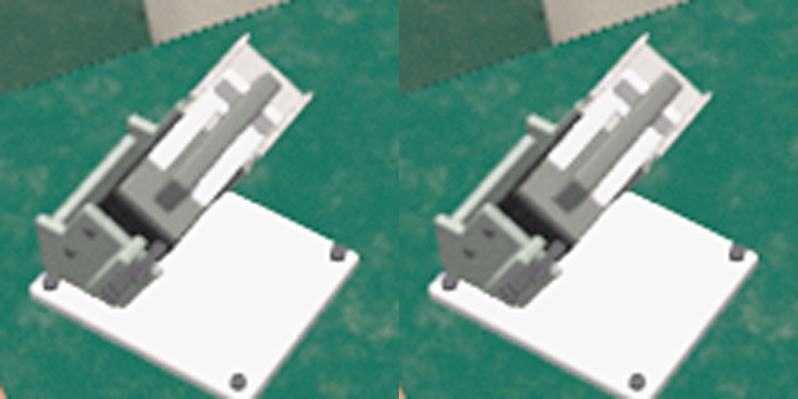

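The final picture matches the one taken before the pull: sled down, fork home, plug seated, and the arm clear.

```bash
python3 -c "
from rig import robot
print(robot.job_done())"
```

```text
the job is handed in; nothing more can be done
None
```

The job is handed in: I pushed the fork home, pulled the plug at about 15 N, held it about 1.7 s, eased the sled back down and let go, leaving the plug locked and the arm clear. The tool could not be tilted, so I gripped the neck just below the T-handle's blade. The picture was too coarse to show the pointer between the marks, so I judged that from the pull force and about 12–14 mm of travel.

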